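# Pack and stack the storage boxes in the second-hand stockroom

### The job

Pack these away as one stack: put the small carton inside the open tub, then fit the loose lid on the tub so it sits fully home, then take the footed box from the sloping rack and set it level on the lid with all four feet in the lid's corner recesses. Do not let the box fall, leave the tub about where it stands, and do not disturb the radio, the vase or the mug.

Things in the scene. Friction and masses are not known exactly. Their poses are not given: they have to be found in the camera images.
- tub: Open-topped grey plastic tub, 126 (x) x 92 (y) x 54 mm high, walls 3 mm (inside 120 x 86), floor 3 mm thick, about 0.8 kg, loose on the table. Origin: centre of its underside; x along its long side, z up.
- lid: Loose white lid, right way up on the table. Origin: underside centre, at the tips of 4 tapered corner plugs (10 mm long, 2.5 mm play in tub). Plate 126 (x) x 92 (y), z 10 to 14 mm; rim to z 21. Home: origin 44 mm above the tub's. Corner recesses 20 x 20, 7 deep, at x +-48, y +-31, floor z 14. Central grip bar 50 (x) x 14 (y), z 14 to 34, 34 mm bare plate each side in y. Half a turn also fits.
- box: Closed grey box, white top, 0.3 kg, on the rack leaning 30 deg. Origin: centre between its feet's bottoms; z its own up. Feet at x +-48, y +-31 mm, 24 long, dia 16 tapering to 10. 126 (x) x 92 (y). Top like the lid's: plate z 68, rim z 75, grip bar 50 (x) x 14 (y), up to z 88. Feet home: origin 14 mm above the lid's, underside 4 mm above the lid's bar. Half a turn also fits.
- carton: Small closed cardboard carton, 36 (x) x 56 (y) x 34 (z) mm, 0.06 kg, flat on the table. Origin: its centre. In the tub it must not stand on end, or the lid cannot close. Held across its 36 mm side, fingers have most room when that side runs along the tub's long side.
- rack: Fixed wooden rack, 150 mm wide (y), board sloping 30 deg: low edge at -x with a lip 16 mm high that stops the box's lower feet, high edge at +x. Origin: on the table under the board's middle, where its surface is 65 mm up. The box's z is square to the board; lift it that way to clear the lip.
- radio: Bystander: small wooden table radio, 70 x 150 x 85 mm. Origin: centre of its underside.
- vase: Bystander: blue ceramic vase, 72 mm diameter, 105 mm high. Origin: centre of its underside.
- mug: Bystander: white mug, 76 mm diameter, 80 mm high. Origin: centre of its underside.
There are look-alikes about, which are no part of the job. Leave any orange or purple look-alike of the box alone.

How it is judged:
By the outcome, as a careful person would: the job done as asked, in the order asked, and still so for the second after the job is handed in, with the robot touching nothing.
It also fails if it takes over 66 s, if anything falls off the work surface, if the arm or the gripper's body presses on something with over 40 N, if the wrist force passes 120 N, or if a joint passes its speed limit or range.

### The arm

A 6-joint arm with a two-finger parallel gripper is mounted at the origin on the work surface. World frame = base frame: x ahead of the robot, y to its left, z up, the work surface at z = 0. Lengths are in mm, angles in rad, forces in N, time in s.
With the tool pointing down it reaches from about 350 to 775 mm from the base axis. Payload 7.3 kg.
Tool frame: the origin (TCP) lies at the centre of the arm's flange, where the gripper is bolted on; the fingertips stand 178 mm ahead of it and the grasp point (between the pads) lies 159 mm ahead of it; z points along the fingers, y is the direction in which the jaws open and shut (so a half turn about z gives the same grasp; the last joint's range is limited). The gripper opens to 92 mm and grips with 3 to 60 N. Pads are 19 mm wide; open, the fingers measure 130 mm over their backs; the gripper's body (75 mm by 190 mm) begins 47 mm behind the grasp point.
Start: joints at [1.201, 0.342, 1.524, -0, 1.275, -0.146], TCP at [116.494, 511.915, 404.741] pointing down, gripper open.
Joint ranges: [-2.53, 2.53], [-0.77, 2.02], [0.04, 2.7], [-1, 4.14], [0.28, 2.66], [-3.11, 3.11]. Speed limits (rad/s): [2.57, 2.57, 3.14, 3.14, 3.14, 3.14].

### API

Orientations are given as [roll, pitch, yaw] about the fixed x, y, z axes, in that order (R = Rz(yaw) Ry(pitch) Rx(roll)).
In Python, from plant import get_obs, capture, close_job gives the robot as it stands. The module is installed in compiled form; this text tells all that it offers.
- The arm moves only by the shell command python3 -m pendant 'ROWS'. ROWS is JSON, a list of rows, each a list of 3 entries, a list of its own where there are three numbers: the shift along the tool's x, y, z in m, then the turn, a rotation vector about the tool's x, y, z in rad, then the finger opening in m, from 0 to 0.0918. In form: [[[tx, ty, tz], [wx, wy, wz], fingers], ...]. A call has 1 to 10 rows; each row is the pose to reach, as a shift and turn from the pose commanded when the call began, along the tool's axes at that moment; what a row does not reach only later rows make up. A row lasts 1/12 s, in which the tool goes at most 41.7 mm and 7.16 degrees, less where a joint would pass 70% of its speed; a pose out of reach is approached as far as the arm can. A call with a gripper value outside its range is refused whole. The fingers move at their own pace and stop on an object; the grip force is fixed at half the most. Time passes only in rows, so rows that repeat a pose let the fingers close. It gives the time, the measured TCP pose, the force and the opening at its end, in the units of the state.
- get_obs(): the state, without advancing time (a new reading comes with each control period).
- capture(name): name is "side" or "top"; returns a dict with "color" (420x560x3 uint8, red, green, blue), "mtx" (3x3 intrinsics, pixels), "rvec" (rotation vector, rad) and "tvec" (3), from world to camera coordinates, as OpenCV has them. Camera axes: x right, y down, z forward; pixel columns grow to the right and rows downward; lengths in mm; the calibration is good to about 2 mm. A picture is of the moment at which its call begins. There is no depth.
- close_job(): hands the job in, once; it reports no verdict.
The state is a dict: "time": time; "joint_positions": joint angles; "dq": joint speeds; "tau": joint torques, N m; "tool_pos": TCP position; "tcp_rot": TCP orientation; "contact_force": force on the tool from outside, world axes, zero at the start; "moment": the same for the moment, N m; "grip_width": finger opening in mm.
Only numpy, scipy, OpenCV 4.12 (cv2) and the standard library are available. Lean on these libraries where they do the work, as an engineer would, in place of code of your own. Each camera call takes 0.05 s, during which the arm holds its last target. There are 200 camera calls.

## Working session

There is one attempt and no reset: what is moved stays moved. The work goes in short steps, Python scripts to look and compute and a shell command to move; the robot and the scene stay as the last step left them, time stands still between calls to the robot, and variables do not carry over. Pictures are saved under pics/ and viewed, about 8 in all and at most 12, crops included, and the job is handed in when it is done.

```bash
mkdir -p pics; cat > h.py <<'E'
import numpy as np, cv2
from plant import get_obs, capture
def snap(n,f=None):
    c=capture(n)
    if f: cv2.imwrite(f'pics/{f}.png',c['color'][:,:,::-1])
    c['R']=cv2.Rodrigues(np.array(c['rvec'],float))[0]; c['t']=np.array(c['tvec'],float).ravel(); c['K']=np.array(c['mtx'],float)
    return c
def ray(c,uv):
    d=c['R'].T@np.linalg.solve(c['K'],[uv[0],uv[1],1.]); return -c['R'].T@c['t'],d/np.linalg.norm(d)
def onz(c,uv,z):
    o,d=ray(c,uv); return o+d*(z-o[2])/d[2]
def tri(c1,a,c2,b):
    o,d=ray(c1,a);p,e=ray(c2,b)
    s=np.linalg.lstsq(np.c_[d,-e],p-o,rcond=None)[0]
    A,B=o+d*s[0],p+e*s[1]; return (A+B)/2,np.linalg.norm(A-B)
def proj(c,P):
    q=(c['R']@np.atleast_2d(P).T).T+c['t']; q=q@c['K'].T; return q[:,:2]/q[:,2:]
E
python3 - <<'E'
from h import *
for n in('side','top'):
    c=snap(n,n+'0'); print(n,c['K'].round(1).tolist(),'cam',(-c['R'].T@c['t']).round(1),'fwd',c['R'][2].round(3))
print(get_obs())
E
```

```text
side [[390.3, 0.0, 286.2], [0.0, 390.3, 206.1], [0.0, 0.0, 1.0]] cam [ 376.7 -975.4  728.5] fwd [ 0.124  0.829 -0.545]
top [[436.3, 0.0, 282.3], [0.0, 436.3, 207.1], [0.0, 0.0, 1.0]] cam [ 269.7    5.  1210.4] fwd [ 0.2   -0.019 -0.98 ]
{'time': 0.1, 'joint_positions': array([ 1.20099312e+00,  3.42643190e-01,  1.52491642e+00,  1.49180157e-05,
        1.27539553e+00, -1.45992015e-01]), 'dq': array([ 0.00127078, -0.00147405, -0.00055678,  0.00176596,  0.00140167,
       -0.00040991]), 'tau': array([ 1.20175853e-03, -4.32002699e+01, -2.44698268e+01,  7.17790006e-02,
        5.25071018e-02, -6.78706942e-05]), 'tool_pos': array([116.45095878, 511.79952193, 404.12118157]), 'tcp_rot': array([-3.14024674e+00, -2.12319254e-04,  2.91777697e+00]), 'contact_force': array([ 0.25194547,  0.3962882 , -0.49901329]), 'moment': array([-0.05858713, -0.03903289, -0.02573356]), 'grip_width': 91.75764831684774}
```

View pics/top0.png

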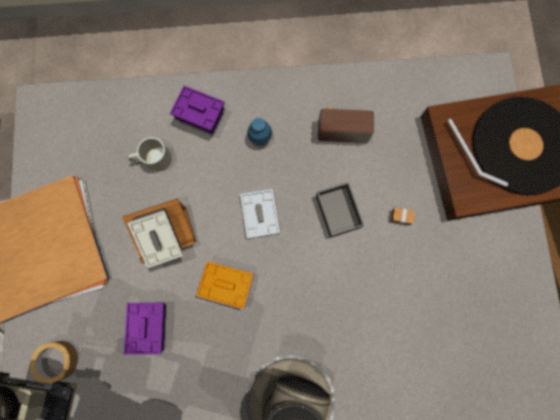

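View pics/side0.png

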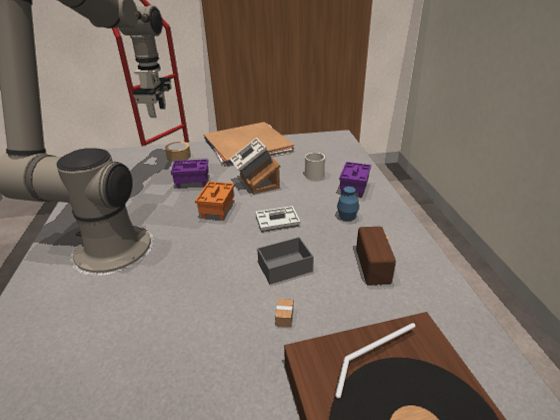

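Top view: the lid is at (260,213), the tub at (338,210) and the carton at (403,215). Candidates for the box are the white-topped grey one on the rack at (156,238), the orange one at (225,285), and the purple ones at (145,328) and (198,108). I choose (156,238), which has a white top and leans on the rack. In the side view it is at (252,158), the lid at (278,218), the tub at (285,260) and the carton at (285,312).

```bash
cat > crop.py <<'E'
import cv2,numpy as np
t=cv2.imread('pics/top0.png'); s=cv2.imread('pics/side0.png')
def cr(im,x,y,w,h,k):
    o=cv2.resize(im[y:y+h,x:x+w],None,fx=k,fy=k,interpolation=cv2.INTER_CUBIC)
    for i in range(0,w,10): cv2.line(o,(int((i+.5)*k),0),(int((i+.5)*k),8 if i%50 else 16),(0,255,255),1)
    for j in range(0,h,10): cv2.line(o,(0,int((j+.5)*k)),(8,int((j+.5)*k)),(0,255,255),1)
    return o
M=np.zeros((600,800,3),np.uint8)
def put(o,x,y): M[y:y+o.shape[0],x:x+o.shape[1]]=o
put(cr(t,120,190,80,90,3.3),0,0); put(cr(t,235,180,135,65,4),265,0)
put(cr(t,385,200,35,30,5),0,310); put(cr(s,225,130,60,65,4.6),190,300); put(cr(s,245,200,75,130,2.3),480,300); put(cr(s,270,295,30,35,4),670,300)
cv2.imwrite('pics/crops.png',M)
E
python3 crop.py; python3 - <<'E'
import cv2,numpy as np
for n in('top','side'):
    im=cv2.imread(f'pics/{n}0.png'); hsv=cv2.cvtColor(im,cv2.COLOR_BGR2HSV); g=cv2.cvtColor(im,cv2.COLOR_BGR2GRAY)
    for nm,m in (('white',(g>165)&(hsv[...,1]<60)),('dark',(g<85)&(hsv[...,1]<70)),('orange',(hsv[...,1]>100)&(hsv[...,0]<25))):
        cs,_=cv2.findContours(m.astype(np.uint8),cv2.RETR_EXTERNAL,cv2.CHAIN_APPROX_NONE)
        for c in cs:
            a=cv2.contourArea(c)
            if 60<a<5000:
                r=cv2.minAreaRect(c)
                if 120<r[0][0]<420 and 130<r[0][1]<340: print(n,nm,a,cv2.boxPoints(r).round(1).tolist(), cv2.approxPolyDP(c,3,True)[:,0].tolist()[:8])
E
```

```text
top white 1673.0 [[127.69999694824219, 223.39999389648438], [162.39999389648438, 209.0], [181.39999389648438, 254.89999389648438], [146.6999969482422, 269.20001220703125]] [[163, 212], [128, 224], [147, 266], [181, 255]]
top white 1411.0 [[239.3000030517578, 192.89999389648438], [272.1000061035156, 187.5], [279.5, 232.1999969482422], [246.8000030517578, 237.6999969482422]] [[272, 189], [240, 194], [248, 237], [279, 231]]
top white 133.0 [[147.0, 150.0], [162.0, 150.0], [162.0, 162.0], [147.0, 162.0]] [[162, 153], [152, 150], [147, 162], [158, 160]]
top dark 484.5 [[311.6000061035156, 194.6999969482422], [347.1000061035156, 182.0], [362.79998779296875, 225.89999389648438], [327.29998779296875, 238.60000610351562]] [[347, 184], [316, 195], [316, 207], [328, 236], [332, 235], [319, 194], [341, 189], [357, 228]]
top dark 185.5 [[133.8000030517578, 162.39999389648438], [167.60000610351562, 150.8000030517578], [172.6999969482422, 165.6999969482422], [138.89999389648438, 177.3000030517578]] [[170, 159], [167, 151], [154, 165], [134, 163], [152, 171], [163, 169]]
top dark 151.0 [[136.0, 148.
[... 3832 characters left out ...]
389648438, 172.8000030517578], [273.79998779296875, 155.60000610351562], [287.20001220703125, 182.39999389648438], [252.8000030517578, 199.60000610351562]] [[272, 157], [271, 163], [266, 161], [251, 173], [250, 180], [240, 173], [253, 193], [278, 187]]Traceback (most recent call last):
  File "crop.py", line 10, in <module>
    put(cr(t,120,190,80,90,3.3),0,0); put(cr(t,235,180,135,65,4),265,0)
                                      ~~~^^^^^^^^^^^^^^^^^^^^^^^^^^^^^^
  File "crop.py", line 9, in put
    def put(o,x,y): M[y:y+o.shape[0],x:x+o.shape[1]]=o
                    ~^^^^^^^^^^^^^^^^^^^^^^^^^^^^^^^
ValueError: could not broadcast input array from shape (260,540,3) into shape (260,535,3)
```

```bash
sed -i 's/,65,4),265/,65,3.9),265/' crop.py; python3 crop.py; python3 - <<'E'
from h import *
T=snap('top');S=snap('side')
L=dict(
lid=[((240,194),(255,211)),((272,188.5),(292,204.5)),((279.5,231.5),(299.3,219.5)),((247.5,237.5),(260.5,227.5))],
tub=[((347,183.5),(298,238)),((316,195),(259,247.5))],
carton=[((394.5,208),(278,299)),((413.5,210),(292.5,300)),((412,223.5),(291.5,310)),((392,222),(276.5,309.5))],
box=[((163,211.5),(256,137.5)),((128,223.5),(232,156))])
for k,v in L.items():
    for a,b in v:
        P,e=tri(T,a,S,b); print(k,P.round(1),'miss',e.round(1))
for k,z in(('lid',21),('carton',34)):
    P=np.array([onz(T,a,z) for a,b in L[k]]); print(k,'z-plane',P.round(1).tolist(),P.mean(0).round(1))
    print(np.linalg.norm(np.diff(P,axis=0,append=P[:1]),axis=1).round(1))
E
```

```text
lid [490.8  87.3  42.6] miss 121.9
lid [545.8   6.3  88.1] miss 9.2
lid [501.7 -10.2  35.3] miss 118.1
lid [445.3  87.9 -45.8] miss 3.1
tub [ 532.9 -188.7  112.1] miss 19.6
tub [ 477.5 -116.9   51.4] miss 107.8
carton [ 465.5 -323.4   43.8] miss 31.4
carton [ 472.5 -364.7   73.7] miss 11.3
carton [ 455.5 -366.4   42. ] miss 39.7
carton [ 447.4 -322.1    4.2] miss 3.8
box [473.9 263.9 206.1] miss 22.2
box [428.1 370.8 106.5] miss 106.8
lid z-plane [[558.4, 96.8, 21.0], [567.4, 6.4, 21.0], [444.3, -5.3, 21.0], [434.5, 83.4, 21.0]] [501.2  45.3  21. ]
[ 90.9 123.6  89.3 124.6]
carton z-plane [[483.2, -325.9, 34.0], [473.6, -377.3, 34.0], [436.6, -368.1, 34.0], [444.9, -314.0, 34.0]] [ 459.6 -346.3   34. ]
[52.3 38.2 54.7 40.1]
```

View pics/crops.png

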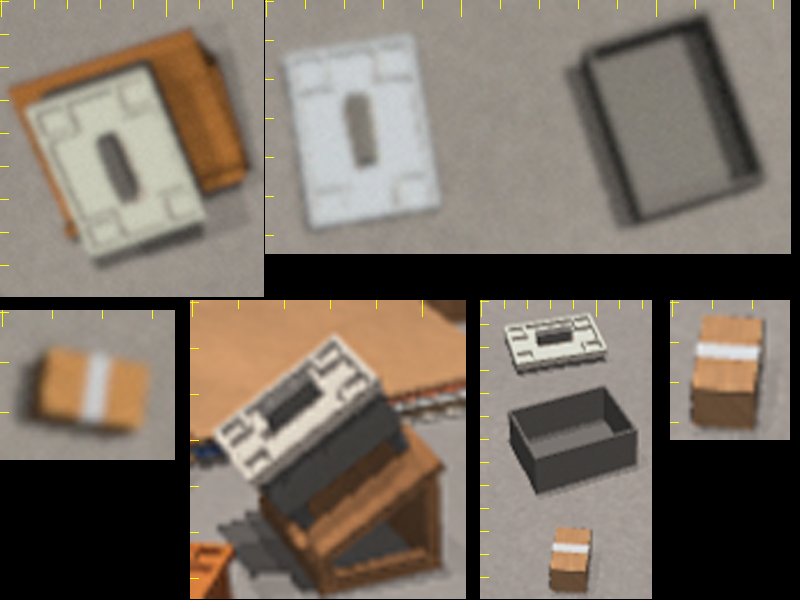

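The crops confirm the choice: a white-topped grey box leaning on the wooden rack. In the side view left is -x and up is +y, so I matched the corners wrongly. I'll redo it with the right pairing.

```bash
cat > tr.py <<'E'
from h import *
T=snap('top');S=snap('side')
# order: +x+y, +x-y, -x-y, -x+y
L=dict(
lid=([(239.5,193.5),(272.3,188.3),(280,232),(247.3,237.7)],[(292.5,204),(300,219.3),(260.5,228),(254.7,210.8)]),
tub=([(316,195.4),(348.1,183.9),(361.9,226.2),(329.4,236.4)],[(298.8,237.8),(312.8,256.9),(269.3,269.9),(257.5,248.2)]),
carton=([(394.1,206.9),(414.1,211.1),(412.5,223.9),(392.1,221.1)],[(292.8,299.5),(291.5,317.5),(275.5,317),(277.5,298.8)]),
box=([(127.1,221.3),(165,209.2),(181.6,254),(148.3,267.7)],[(256.5,138.3),(266.3,147),(240.2,170.2),(230.4,159.3)]))
for k,(a,b) in L.items():
    P=[];E=[]
    for u,v in zip(a,b):
        p,e=tri(T,u,S,v);P.append(p);E.append(e)
    P=np.array(P);print(k,P.round(1).tolist(),'miss',np.round(E,1),'ctr',P.mean(0).round(1))
    ax=P[0]+P[1]-P[2]-P[3]; ay=P[0]+P[3]-P[1]-P[2]; 
    print('   sizes',np.linalg.norm(np.diff(P,axis=0,append=P[:1]),axis=1).round(1),'yaw ax',np.degrees(np.arctan2(ax[1],ax[0])).round(1),'ay-90',(np.degrees(np.arctan2(ay[1],ay[0]))-90).round(1),'tilt',np.degrees(np.arcsin(ax[2]/np.linalg.norm(ax))).round(1))
    z={'lid':21,'tub':54,'carton':34}.get(k)
    if z:
        Q=np.array([onz(T,u,z) for u in a]);W=np.array([onz(S,u,z) for u in b])
        for n,Q in(('T',Q),('S',W)):
            ax=Q[0]+Q[1]-Q[2]-Q[3]; ay=Q[0]+Q[3]-Q[1]-Q[2]
            print('  ',n,Q.mean(0).round(1),'yaw',np.degrees(np.arctan2(ax[1],ax[0])).round(1),(np.degrees(np.arctan2(ay[1],ay[0]))-90).round(1),np.linalg.norm(np.diff(Q,axis=0,append=Q[:1]),axis=1).round(1))
E
python3 tr.py
```

```text
lid [[558.2, 97.5, 29.1], [565.9, 5.5, 29.6], [441.6, -6.6, 21.6], [432.2, 83.6, 26.9]] miss [0.4 0.3 2.2 1.9] ctr [499.5  45.   26.8]
   sizes [ 92.3 125.1  90.8 126.7] yaw ax 5.9 ay-90 5.4 tilt 2.3
   T [501.2  45.3  21. ] yaw 6.0 5.2 [ 93.  125.6  91.  126.8]
   S [500.3  53.4  21. ] yaw 9.2 5.0 [ 92.8 130.   98.7 129.9]
tub [[536.0, -112.2, 49.1], [558.7, -202.7, 51.8], [439.6, -227.8, 47.7], [418.4, -137.3, 49.5]] miss [8.2 3.9 3.8 3.5] ctr [ 488.2 -170.    49.5]
   sizes [ 93.3 121.8  92.9 120.3] yaw ax 12.0 ay-90 13.6 tilt 0.9
   T [ 484.9 -169.3   54. ] yaw 12.0 14.4 [ 94.1 121.8  92.1 117.4]
   S [ 490.  -174.7   54. ] yaw 12.9 13.2 [ 89.9 122.9  94.2 121.8]
carton [[485.8, -325.2, 34.0], [471.7, -378.7, 33.8], [436.5, -369.7, 32.5], [448.7, -315.1, 32.2]] miss [1.  2.5 1.9 2.2] ctr [ 460.7 -347.2   33.1]
   sizes [55.3 36.3 56.  38.5] yaw ax -14.7 ay-90 -13.7 tilt 2.4
   T [ 459.9 -346.9   34. ] yaw -15.0 -14.5 [55.7 36.2 56.  40.4]
   S [ 461.3 -347.8   34. ] yaw -12.9 -12.9 [54.8 36.4 55.7 36.7]
box [[474.8, 364.8, 158.2], [498.6, 270.9, 162.7], [397.5, 249.5, 92.1], [368.0, 333.5, 96.8]] miss [6.1 2.7 4.5 2.8] ctr [434.7 304.7 127.4]
   sizes [ 97.  125.1  89.1 127.1] yaw ax 14.2 ay-90 16.7 tilt 31.6
```

```bash
cat > w.py <<'E'
import numpy as np
from scipy.spatial.transform import Rotation as Ro
from plant import get_obs
def Rt(yaw,slope=0,half=0): return Ro.from_euler('xyz',[np.pi,0,0]).__class__.from_matrix((Ro.from_euler('z',yaw,degrees=True)*Ro.from_euler('y',-slope,degrees=True)*Ro.from_euler('z',180*half,degrees=True)*Ro.from_euler('x',np.pi)).as_matrix())
def cur():
    o=get_obs(); R=Ro.from_euler('xyz',o['tcp_rot']); return np.array(o['tool_pos'])+159*R.apply([0,0,1]),R
def chain(wps):
    """wps: (grasp point, yaw[, slope, half]); prints shift(m) & rotvec from each predecessor"""
    g,R=cur(); o=get_obs(); print('t',round(o['time'],2),'grasp',g.round(1),'rot',np.degrees(o['tcp_rot']).round(1),'F',o['contact_force'].round(1),'M',o['moment'].round(2),'w',round(o['grip_width'],1),'q',o['joint_positions'].round(2))
    for w in wps:
        R2=Rt(*w[1:]); g2=np.array(w[0],float)
        t=R.inv().apply((g2-159*R2.apply([0,0,1]))-(g-159*R.apply([0,0,1])))/1000; r=(R.inv()*R2).as_rotvec()
        print(t.round(4).tolist(),r.round(4).tolist(),'rows',round(max(np.linalg.norm(t)/.0417,np.degrees(np.linalg.norm(r))/7.16),1))
        g,R=g2,R2
E
python3 -c "
from w import *
chain([((440,60,220),76),((460.5,-347,110),76),((460.5,-347,22),76)])"
```

```text
t 0.3 grasp [116.5 511.8 245.5] rot [-180.    -0.   167.2] F [-0.   0.1  0.4] M [-0.03  0.07 -0.02] w 91.4 q [ 1.2   0.34  1.52  0.    1.28 -0.15]
[-0.4157, -0.3688, 0.0256] [-0.0004, 0.0003, 1.5913] rows 13.3
[-0.39, 0.1184, 0.11] [0.0, 0.0, 0.0] rows 10.1
[0.0, -0.0, 0.088] [0.0, 0.0, 0.0] rows 2.1
```

```bash
python3 -m pendant '[[[-0.4157,-0.3688,0.0256],[0,0,1.5913],0.07],[[-0.4157,-0.3688,0.0256],[0,0,1.5913],0.07],[[-0.4157,-0.3688,0.0256],[0,0,1.5913],0.07],[[-0.4157,-0.3688,0.0256],[0,0,1.5913],0.07],[[-0.4157,-0.3688,0.0256],[0,0,1.5913],0.07],[[-0.4157,-0.3688,0.0256],[0,0,1.5913],0.07],[[-0.4157,-0.3688,0.0256],[0,0,1.5913],0.07],[[-0.4157,-0.3688,0.0256],[0,0,1.5913],0.07],[[-0.4157,-0.3688,0.0256],[0,0,1.5913],0.07],[[-0.4157,-0.3688,0.0256],[0,0,1.5913],0.07]]'
python3 -c "
from w import *
chain([((460.5,-347,110),76),((460.5,-347,22),76)])"
```

```text
time: 1.13
tool_pos: [359.4, 171.6, 385.7]
tcp_rot: [3.141, -0.0, 1.662]
contact_force: [0.9, 1.6, 0.6]
grip_width: 70.5
t 1.13 grasp [359.5 171.6 226.7] rot [180.   -0.   95.2] F [0.9 1.6 0.6] M [-0.09 -0.05 -0.01] w 70.5 q [0.25 0.13 1.87 0.   1.14 0.16]
[-0.5256, 0.0535, 0.1166] [0.0008, -0.0005, 0.3352] rows 13.0
[0.0, -0.0, 0.088] [0.0, 0.0, 0.0] rows 2.1
```

```bash
python3 -m pendant '[[[-0.5,0.05,0.09],[0,0,0.33],0.07],[[-0.5,0.05,0.09],[0,0,0.33],0.07],[[-0.5,0.05,0.09],[0,0,0.33],0.07],[[-0.5,0.05,0.09],[0,0,0.33],0.07],[[-0.5,0.05,0.09],[0,0,0.33],0.07],[[-0.5,0.05,0.09],[0,0,0.33],0.07],[[-0.5,0.05,0.09],[0,0,0.33],0.07],[[-0.5,0.05,0.09],[0,0,0.33],0.07],[[-0.5,0.05,0.09],[0,0,0.33],0.07],[[-0.5,0.05,0.09],[0,0,0.33],0.07]]'
python3 -m pendant '[[[0,0,0],[0,0,0],0.07],[[0,0,0],[0,0,0],0.07]]'
python3 -c "
from w import *
chain([((460.5,-347,70),76),((460.5,-347,22),76)])"
```

```text
time: 1.97
tool_pos: [438.8, -231.0, 311.7]
tcp_rot: [3.141, -0.0, 1.337]
contact_force: [0.4, 0.5, 0.1]
grip_width: 70.1
time: 2.13
tool_pos: [438.8, -230.7, 311.2]
tcp_rot: [-3.14, -0.001, 1.334]
contact_force: [0.4, 0.4, 0.5]
grip_width: 69.9
t 2.13 grasp [ 438.7 -230.6  152.2] rot [-179.9   -0.    76.5] F [0.4 0.4 0.5] M [-0.08  0.06  0.01] w 69.9 q [-0.64  0.39  1.74  0.    1.02 -0.4 ]
[-0.108, 0.0484, 0.082] [-0.0011, -0.0006, 0.0079] rows 3.5
[0.0, -0.0, 0.048] [0.0, 0.0, 0.0] rows 1.2
```

```bash
python3 -m pendant '[[[-0.108,0.0484,0.082],[0,0,0.008],0.06],[[-0.108,0.0484,0.082],[0,0,0.008],0.06],[[-0.108,0.0484,0.082],[0,0,0.008],0.06],[[-0.108,0.0484,0.082],[0,0,0.008],0.06],[[-0.108,0.0484,0.082],[0,0,0.008],0.06],[[-0.108,0.0484,0.13],[0,0,0.008],0.06],[[-0.108,0.0484,0.13],[0,0,0.008],0.06],[[-0.108,0.0484,0.13],[0,0,0.008],0.06]]'
python3 -m pendant '[[[0,0,0],[0,0,0],0.02],[[0,0,0],[0,0,0],0.02],[[0,0,0],[0,0,0],0.02],[[0,0,0],[0,0,0],0.02],[[0,0,0],[0,0,0],0.02]]'
python3 -c "
from w import *
chain([((460.5,-347,140),76),((488,-171,140),103),((488,-171,26),103)])"
```

```text
time: 2.8
tool_pos: [460.7, -343.0, 180.9]
tcp_rot: [-3.137, -0.003, 1.331]
contact_force: [-0.8, 0.2, 0.5]
grip_width: 60.1
time: 3.22
tool_pos: [461.4, -345.0, 183.4]
tcp_rot: [3.14, 0.001, 1.33]
contact_force: [1.1, 2.6, 6.9]
grip_width: 36.0
t 3.22 grasp [ 461.6 -345.2   24.4] rot [179.9   0.   76.2] F [1.1 2.6 6.9] M [0.2  0.18 0.  ] w 36.0 q [-0.78  0.69  1.62  0.    0.83 -0.53]
[-0.0023, -0.0002, -0.1156] [0.0017, 0.0007, 0.0035] rows 2.8
[0.1774, -0.0159, -0.0] [0.0, 0.0, -0.4712] rows 4.3
[0.0, -0.0, 0.114] [0.0, 0.0, 0.0] rows 2.7
```

```bash
python3 -m pendant '[[[0,0,-0.115],[0,0,0],0.02],[[0,0,-0.115],[0,0,0],0.02],[[0,0,-0.115],[0,0,0],0.02],[[0.175,-0.016,-0.115],[0,0,-0.47],0.02],[[0.175,-0.016,-0.115],[0,0,-0.47],0.02],[[0.175,-0.016,-0.115],[0,0,-0.47],0.02],[[0.175,-0.016,-0.115],[0,0,-0.47],0.02],[[0.175,-0.016,-0.115],[0,0,-0.47],0.02],[[0.175,-0.016,-0.115],[0,0,-0.47],0.02],[[0.175,-0.016,-0.115],[0,0,-0.47],0.02]]'
python3 - <<'E'
from w import *
from h import *
chain([((488,-171,70),103),((488,-171,29),103)])
snap('side','s1');t=snap('top','t1')
import cv2
a=cv2.imread('pics/s1.png')[170:330,190:390];b=cv2.imread('pics/t1.png')[130:290,250:450]
cv2.imwrite('pics/p4.png',np.hstack([cv2.resize(x,(400,320),interpolation=cv2.INTER_CUBIC) for x in(a,b)]))
E
```

```text
time: 4.05
tool_pos: [487.5, -171.3, 297.4]
tcp_rot: [3.141, 0.001, 1.8]
contact_force: [0.8, -0.5, -0.3]
grip_width: 35.9
t 4.05 grasp [ 487.6 -171.4  138.4] rot [1.800e+02 1.000e-01 1.031e+02] F [ 0.8 -0.5 -0.3] M [-0.11  0.03 -0.01] w 35.9 q [-0.49  0.44  1.7  -0.    1.   -0.72]
[0.0002, 0.0005, 0.0684] [0.0005, 0.0009, 0.0025] rows 1.6
[0.0, -0.0, 0.041] [0.0, 0.0, 0.0] rows 1.0
```

View pics/p4.png

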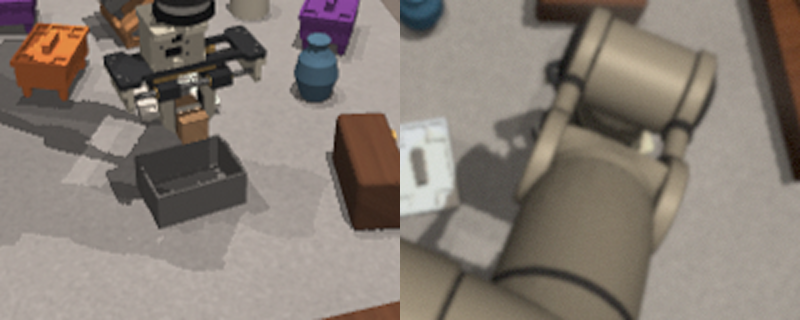

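The carton is held square above the tub (left panel (192,123), tub at (190,180)). I'll lower and release it.

```bash
python3 -m pendant '[[[0,0.0005,0.04],[0,0,0],0.02],[[0,0.0005,0.075],[0,0,0],0.02],[[0,0.0005,0.1],[0,0,0],0.02],[[0,0.0005,0.11],[0,0,0],0.02],[[0,0.0005,0.11],[0,0,0],0.02],[[0,0.0005,0.11],[0,0,0],0.02]]'
python3 -m pendant '[[[0,0,0],[0,0,0],0.055],[[0,0,0],[0,0,0],0.055],[[0,0,0],[0,0,0],0.055],[[0,0,0],[0,0,0],0.055]]'
python3 -m pendant '[[[0,0,-0.04],[0,0,0],0.055],[[0,0,-0.08],[0,0,0],0.055],[[0,0,-0.115],[0,0,0],0.055],[[0,0,-0.115],[0,0,0],0.055],[[0,0,-0.115],[0,0,0],0.055]]'
python3 -c "
from w import *
chain([((501,46,140),6),((501,46,60),6)])"
```

```text
time: 4.65
tool_pos: [487.8, -172.6, 186.9]
tcp_rot: [-3.141, -0.0, 1.797]
contact_force: [0.7, -0.7, 0.2]
grip_width: 35.8
time: 4.98
tool_pos: [488.0, -171.3, 187.6]
tcp_rot: [3.141, 0.001, 1.8]
contact_force: [0.7, 0.1, -0.2]
grip_width: 53.8
time: 5.4
tool_pos: [488.2, -171.2, 304.4]
tcp_rot: [3.137, 0.004, 1.8]
contact_force: [-0.3, 1.0, -0.5]
grip_width: 55.0
t 5.4 grasp [ 489.  -171.6  145.4] rot [179.8   0.2 103.1] F [-0.3  1.  -0.5] M [-0.09  0.08  0.04] w 55.0 q [-0.49  0.43  1.69  0.    1.01 -0.71]
[0.2086, 0.0618, 0.0049] [0.0061, -0.0009, 1.6953] rows 13.6
[-0.0, -0.0, 0.08] [0.0, 0.0, 0.0] rows 1.9
```

```bash
python3 -m pendant '[[[0.2086,0.0618,0],[0,0,-1.24],0.05],[[0.2086,0.0618,0],[0,0,-1.24],0.05],[[0.2086,0.0618,0],[0,0,-1.24],0.05],[[0.2086,0.0618,0],[0,0,-1.24],0.05],[[0.2086,0.0618,0],[0,0,-1.24],0.05],[[0.2086,0.0618,0],[0,0,-1.24],0.05],[[0.2086,0.0618,0],[0,0,-1.24],0.05],[[0.2086,0.0618,0],[0,0,-1.24],0.05],[[0.2086,0.0618,0],[0,0,-1.24],0.05],[[0.2086,0.0618,0],[0,0,-1.24],0.05]]'
python3 -m pendant '[[[0,0,0],[0,0,-0.2],0.05],[[0,0,0],[0,0,-0.2],0.05],[[0,0,0],[0,0,-0.2],0.05]]'
python3 - <<'E'
from w import *
from h import *
chain([((501,46,80),186),((501,46,35),186)])
snap('side','s2');t=snap('top','t2')
import cv2
a=cv2.imread('pics/s2.png')[180:290,210:340];b=cv2.imread('pics/t2.png')[160:260,220:380]
cv2.imwrite('pics/p5.png',np.vstack([cv2.resize(x,None,fx=k,fy=k,interpolation=cv2.INTER_CUBIC)[:,:520] for x,k in((a,4),(b[:,:],3.25))])[:790])
E
python3 -c "
import cv2;a=cv2.imread('pics/p5.png');print(a.shape);cv2.imwrite('pics/p5.png',cv2.resize(a,None,fx=.76,fy=.76,interpolation=cv2.INTER_AREA))"
```

```text
time: 6.23
tool_pos: [500.1, 46.4, 300.6]
tcp_rot: [-3.142, -0.003, 3.047]
contact_force: [-0.6, -0.5, -0.7]
grip_width: 50.2
time: 6.48
tool_pos: [500.2, 46.1, 300.7]
tcp_rot: [3.141, -0.003, -3.041]
contact_force: [0.1, 0.4, 1.1]
grip_width: 50.2
t 6.48 grasp [499.8  46.2 141.7] rot [ 1.800e+02 -1.000e-01 -1.742e+02] F [0.1 0.4 1.1] M [0.05 0.02 0.05] w 50.2 q [-0.06  0.41  1.73  0.    1.   -1.73]
[-0.0009, -0.0002, 0.0617] [0.0005, -0.0026, -0.0037] rows 1.5
[-0.0, -0.0, 0.045] [0.0, 0.0, 0.0] rows 1.1
(765, 520, 3)
```

View pics/p5.png

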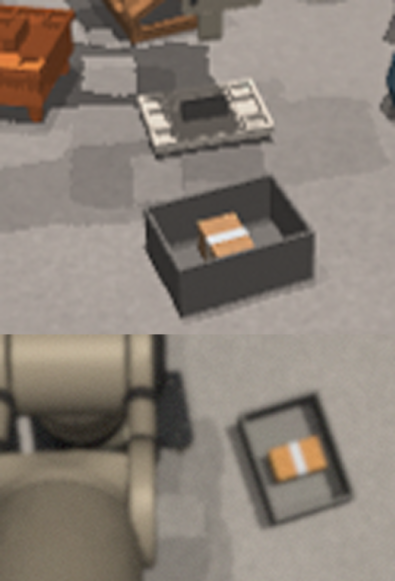

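The carton lies flat inside the tub (side crop (225,235)), and the lid is unmoved. Next I'll grasp the lid's bar with a narrowed opening.

```bash
python3 -m pendant '[[[-0.001,0,0.06],[0,0,-0.004],0.034],[[-0.001,0,0.06],[0,0,-0.004],0.034],[[-0.001,0,0.06],[0,0,-0.004],0.034],[[-0.001,0,0.08],[0,0,-0.004],0.034],[[-0.001,0,0.106],[0,0,-0.004],0.034],[[-0.001,0,0.106],[0,0,-0.004],0.034],[[-0.001,0,0.106],[0,0,-0.004],0.034]]'
python3 -m pendant '[[[0,0,0],[0,0,0],0],[[0,0,0],[0,0,0],0],[[0,0,0],[0,0,0],0],[[0,0,0],[0,0,0],0],[[0,0,0],[0,0,0],0],[[0,0,0],[0,0,0],0]]'
python3 -c "
from w import *
chain([((501,46,150),186),((488,-171,150),193)])"
```

```text
time: 7.17
tool_pos: [501.5, 46.2, 196.1]
tcp_rot: [3.141, -0.002, -3.04]
contact_force: [0.5, 0.3, 0.1]
grip_width: 34.3
time: 7.67
tool_pos: [502.0, 46.2, 197.3]
tcp_rot: [-3.141, 0.002, -3.04]
contact_force: [-1.6, -0.6, 7.3]
grip_width: 13.9
t 7.67 grasp [502.3  46.2  38.3] rot [-1.800e+02  1.000e-01 -1.742e+02] F [-1.6 -0.6  7.3] M [ 0.05  0.2  -0.14] w 13.9 q [-0.06  0.57  1.82  0.    0.74 -1.73]
[0.0008, -0.0001, -0.1117] [-0.0002, 0.0021, -0.0029] rows 2.7
[0.0356, -0.2145, -0.0] [0.0, 0.0, -0.1222] rows 5.2
```

```bash
python3 -m pendant '[[[0,0,-0.04],[0,0,0],0],[[0,0,-0.08],[0,0,0],0],[[0,0,-0.11],[0,0,0],0],[[0.0356,-0.2145,-0.112],[0,0,-0.125],0],[[0.0356,-0.2145,-0.112],[0,0,-0.125],0],[[0.0356,-0.2145,-0.112],[0,0,-0.125],0],[[0.0356,-0.2145,-0.112],[0,0,-0.125],0],[[0.0356,-0.2145,-0.112],[0,0,-0.125],0],[[0.0356,-0.2145,-0.112],[0,0,-0.125],0],[[0.0356,-0.2145,-0.112],[0,0,-0.125],0]]'
python3 -m pendant '[[[0,0,0.02],[0,0,0],0],[[0,0,0.02],[0,0,0],0]]'
python3 - <<'E'
from w import *
from h import *
chain([((488,-171,115),193)])
snap('side','s3');snap('top','t3')
import cv2
a=cv2.imread('pics/s3.png')[205:295,235:335];b=cv2.imread('pics/t2.png')[170:245,305:370];d=cv2.imread('pics/s2.png')[230:290,250:320]
def cr(im,k):
    o=cv2.resize(im,None,fx=k,fy=k,interpolation=cv2.INTER_CUBIC);h,w=im.shape[:2]
    for i in range(0,w,5): cv2.line(o,(int((i+.5)*k),0),(int((i+.5)*k),6 if i%10 else 12),(0,255,255),1)
    for j in range(0,h,5): cv2.line(o,(0,int((j+.5)*k)),(6 if j%10 else 12,int((j+.5)*k)),(0,255,255),1)
    return o
M=np.zeros((600,800,3),np.uint8)
for o,x,y in((cr(a,3.9),0,0),(cr(b,6),400,0),(cr(d,4),0,356)): 
    o=o[:600-y,:800-x]; M[y:y+o.shape[0],x:x+o.shape[1]]=o
cv2.imwrite('pics/p6.png',M)
E
```

```text
time: 8.5
tool_pos: [487.6, -174.4, 308.3]
tcp_rot: [-3.14, 0.0, -2.919]
contact_force: [0.3, 0.9, -1.4]
grip_width: 13.8
time: 8.67
tool_pos: [487.1, -170.2, 285.8]
tcp_rot: [3.138, -0.003, -2.915]
contact_force: [-1.1, 1.3, -0.9]
grip_width: 13.7
t 8.67 grasp [ 486.4 -169.7  126.8] rot [ 179.8   -0.2 -167. ] F [-1.1  1.3 -0.9] M [ 0.04  0.07 -0.03] w 13.7 q [-0.48  0.46  1.71  0.    0.98 -2.28]
[-0.0007, -0.0011, 0.0118] [0.0036, -0.0034, -0.0004] rows 0.3
```

View pics/p6.png

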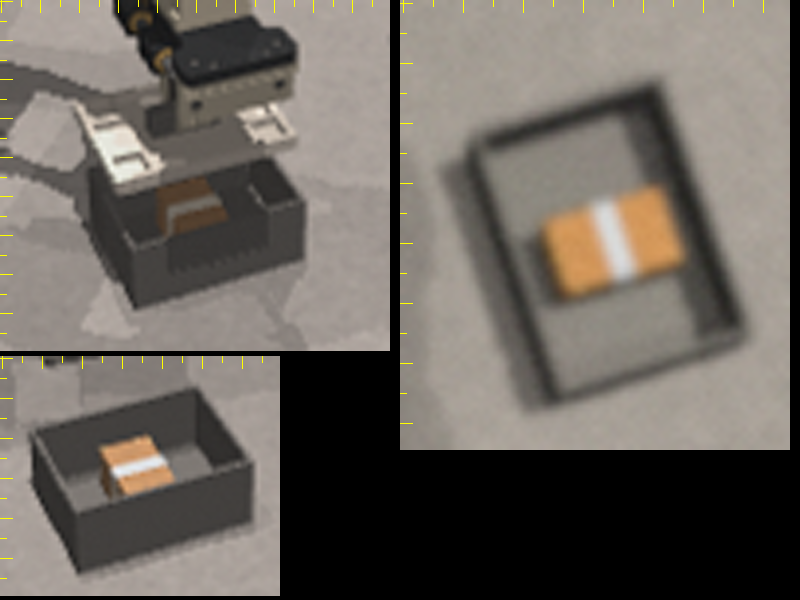

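```bash
cat > m.py <<'E'
from h import *
T=snap('top');S=snap('side')
def rep(n,c,a,z):
    Q=np.array([onz(c,u,z) for u in a]);ax=Q[0]+Q[1]-Q[2]-Q[3]; ay=Q[0]+Q[3]-Q[1]-Q[2]
    print(n,Q.mean(0).round(1),'yaw',np.degrees(np.arctan2(ax[1],ax[0])).round(1),(np.degrees(np.arctan2(ay[1],ay[0]))-90).round(1),np.linalg.norm(np.diff(Q,axis=0,append=Q[:1]),axis=1).round(1))
E
python3 - <<'E'
from m import *
ta=[(316.5,193),(347.8,183.5),(362.2,224.8),(329.8,236.8)];sa=[(297.9,238),(313.1,255.8),(268.6,269),(257.9,248.9)]
rep('tubT',T,ta,54);rep('tubS',S,sa,54)
P=[tri(T,u,S,v)[0] for u,v in zip(ta,sa)];print(np.round(P,1).tolist(),np.mean(P,0).round(1))
rep('lidS',S,[(304.4,231.3),(311,240),(263.6,250.3),(254.6,231.5)],109.5)
# subpixel line fits, top image: gradient edge along each tub outer side
import cv2
def fit(img,c,pts,z,L=126,W=92,w=5,ins=.15):
    g=cv2.GaussianBlur(cv2.cvtColor(img,cv2.COLOR_BGR2GRAY).astype(np.float32),(0,0),.7); pts=np.array(pts,float); lines=[]
    cen=pts.mean(0)
    for i in range(4):
        a,b=pts[i],pts[(i+1)%4]; d=(b-a)/np.linalg.norm(b-a); n=np.array([d[1],-d[0]]); n*=np.sign(n@(a-cen))
        E=[];s=np.arange(-w,w+.01,.25)
        for f in np.linspace(ins,1-ins,25):
            p=a+f*(b-a); q=p+s[:,None]*n
            v=cv2.remap(g,q[:,0].astype(np.float32)[None],q[:,1].astype(np.float32)[None],cv2.INTER_LINEAR)[0]
            k=np.argmax(np.abs(np.gradient(v))*np.exp(-(s/2.5)**2)); E.append(p+s[k]*n)
        lines.append(cv2.fitLine(np.float32(E),cv2.DIST_HUBER,0,.01,.01).ravel())
    out=[]
    for i in range(4):
        l1,l2=lines[i-1],lines[i]; t=np.linalg.solve(np.c_[l1[:2],-l2[:2]],l2[2:]-l1[2:]); out.append(l1[2:]+t[0]*l1[:2])
    return np.array(out)
for n,c,p in(('top',T,ta),('side',S,sa)):
    for f in (n[0]+'0',n[0]+'2'):
        im=cv2.imread(f'pics/{n}0.png' if f[1]=='0' else f'pics/{f}.png'); o=fit(im,c,p,54); print(o.round(1).tolist()); rep(n+f,c,o,54)
E
```

```text
tubT [ 487.5 -170.2   54. ] yaw 11.9 14.4 [ 90.2 119.7  93.5 124.7]
tubS [ 489.6 -173.7   54. ] yaw 13.7 14.8 [ 86.5 126.   87.1 119.1]
[[537.5, -113.9, 51.0], [559.5, -201.6, 54.4], [440.3, -228.2, 51.8], [418.4, -138.5, 47.7]] [ 488.9 -170.5   51.2]
lidS [ 486.5 -182.   109.5] yaw -0.8 11.3 [ 40.6 125.8  83.2 131.9]
[[316.70001220703125, 192.6999969482422], [347.6000061035156, 183.1999969482422], [363.20001220703125, 226.5], [331.29998779296875, 237.10000610351562]]
topt0 [ 486.4 -171.7   54. ] yaw 12.8 13.5 [ 89.  125.9  90.7 127.2]
[[316.70001220703125, 192.5], [347.70001220703125, 183.0], [362.79998779296875, 226.60000610351562], [331.20001220703125, 237.10000610351562]]
topt2 [ 486.7 -171.5   54. ] yaw 12.4 13.5 [ 89.6 126.3  90.  127.8]
[[298.20001220703125, 237.10000610351562], [312.3999938964844, 255.6999969482422], [268.3999938964844, 269.20001220703125], [256.79998779296875, 248.60000610351562]]
sides0 [ 488.8 -172.2   54. ] yaw 14.2 14.1 [ 88.7 125.2  90.1 123.8]
[[298.3999938964844, 237.39999389648438], [312.29998779296875, 255.60000610351562], [268.3999938964844, 269.1000061035156], [256.79998779296875, 248.60000610351562]]
sides2 [ 488.8 -172.3   54. ] yaw 13.9 14.1 [ 86.9 125.1  89.7 124. ]
```

```bash
cat >> m.py <<'E'
def fit(img,pts,w=4,ins=.15):
    g=cv2.GaussianBlur(cv2.cvtColor(img,cv2.COLOR_BGR2GRAY).astype(np.float32),(0,0),.7); pts=np.array(pts,float); lines=[]; cen=pts.mean(0)
    for i in range(4):
        a,b=pts[i],pts[(i+1)%4]; d=(b-a)/np.linalg.norm(b-a); n=np.array([d[1],-d[0]]); n*=np.sign(n@(a-cen)); E=[];s=np.arange(-w,w+.01,.25)
        for f in np.linspace(ins,1-ins,25):
            q=(a+f*(b-a)+s[:,None]*n).astype(np.float32)
            v=cv2.remap(g,q[:,0][None],q[:,1][None],cv2.INTER_LINEAR)[0]
            E.append(q[np.argmax(np.abs(np.gradient(v))*np.exp(-(s/2.5)**2))])
        lines.append(cv2.fitLine(np.float32(E),cv2.DIST_HUBER,0,.01,.01).ravel())
    out=[]
    for i in range(4):
        l1,l2=lines[i-1],lines[i]; t=np.linalg.solve(np.c_[l1[:2],-l2[:2]],l2[2:]-l1[2:]); out.append(l1[2:]+t[0]*l1[:2])
    return np.array(out)
E
python3 - <<'E'
from m import *
for n,c,p in(('top',T,[(239.5,193.5),(272.3,188.3),(280,232),(247.3,237.7)]),('side',S,[(292.5,204),(300,219.3),(260.5,228),(254.7,210.8)])):
    o=fit(cv2.imread(f'pics/{n}0.png'),p,3);print(o.round(1).tolist());rep(n,c,o,21)
from w import *
chain([])
E
```

```text
[[239.6999969482422, 193.3000030517578], [272.20001220703125, 188.0], [279.8999938964844, 232.0], [247.0, 237.6999969482422]]
top [501.5  45.5  21. ] yaw 5.6 5.3 [ 92.3 126.6  91.7 127.2]
[[292.5, 205.1999969482422], [300.1000061035156, 220.39999389648438], [260.3999938964844, 227.6999969482422], [255.10000610351562, 212.0]]
side [499.9  48.8  21. ] yaw 7.6 5.1 [ 91.5 128.   89.7 128. ]
t 8.97 grasp [ 488.6 -170.4  129.8] rot [-1.800e+02  1.000e-01 -1.669e+02] F [ 1.1  0.8 -0.8] M [0.01 0.01 0.04] w 13.9 q [-0.48  0.45  1.71  0.    0.98 -2.28]
```

```bash
python3 -m pendant '[[[0,0.001,0.03],[0,0,-0.005],0],[[0,0.001,0.03],[0,0,-0.005],0],[[0,0.001,0.03],[0,0,-0.005],0],[[0,0.001,0.03],[0,0,-0.005],0],[[0,0.001,0.03],[0,0,-0.005],0]]'
python3 - <<'E'
from w import *
from h import *
chain([((488.5,-172,94),193.5)])
snap('side','s4')
a=cv2.imread('pics/s4.png')[215:290,245:325]
cv2.imwrite('pics/p7.png',cv2.resize(a,None,fx=8,fy=8,interpolation=cv2.INTER_CUBIC))
E
```

```text
time: 9.38
tool_pos: [488.3, -170.0, 259.2]
tcp_rot: [-3.14, 0.001, -2.909]
contact_force: [-0.3, 0.1, -0.8]
grip_width: 13.5
t 9.38 grasp [ 488.5 -170.1  100.2] rot [-1.799e+02  1.000e-01 -1.667e+02] F [-0.3  0.1 -0.8] M [ 0.08  0.02 -0.02] w 13.5 q [-0.48  0.49  1.74  0.    0.91 -2.29]
[0.0002, -0.002, 0.0062] [-0.0011, 0.0014, -0.0033] rows 0.2
```

View pics/p7.png

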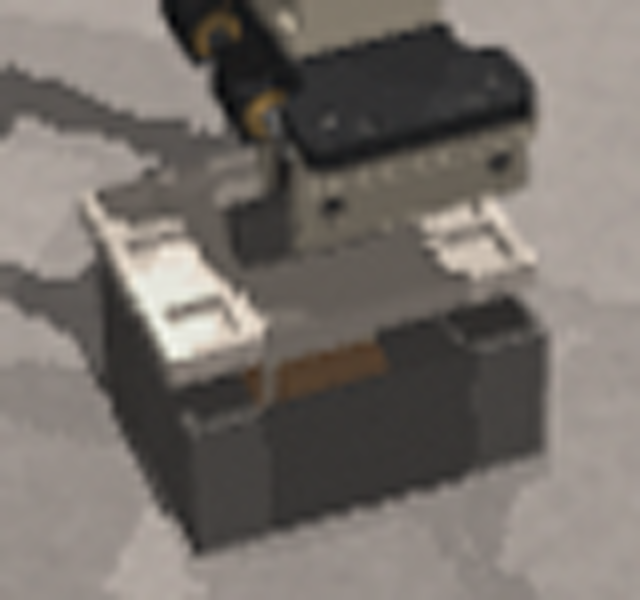

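```bash
python3 - <<'E'
from m import *
f=lambda u,v:(245+(u+.5)/8-.5,215+(v+.5)/8-.5)
A=[onz(S,f(*p),82.9) for p in((168,364),(537,252),(80,192))]; B=[onz(S,f(*p),54) for p in((188,418),(546,324),)]+[onz(S,(256.8,248.6),54)]
print(np.round(A,1).tolist());print(np.round(B,1).tolist());print(np.round(np.array(A)-B,1))
E
```

```text
[[433.3, -228.5, 82.9], [558.7, -194.9, 82.9], [414.2, -136.0, 82.9]]
[[439.2, -222.3, 54.0], [561.8, -197.5, 54.0], [417.8, -143.9, 54.0]]
[[-5.8 -6.3 28.9]
 [-3.   2.6 28.9]
 [-3.6  7.9 28.9]]
```

```bash
python3 - <<'E'
from m import *
def cl(n,c,o,z,ye=-1):
    y=np.radians(13.5 if z==54 else 5.7);ux=np.array([np.cos(y),np.sin(y)]);uy=np.array([-ux[1],ux[0]])
    Q=np.array([onz(c,u,z) for u in o])[:,:2]
    m=[(Q[i]+Q[(i+1)%4])/2 for i in range(4)] # far(+x), -y, near(-x), +y
    f=[m[0]@ux-63,m[2]@ux+63]; g=[m[1]@uy+46,m[3]@uy-46]
    for i in(0,1):
        print(n,['from +x','from -x'][i],(f[i]),'| ',['from -y','from +y'][i],g[i])
    return ux,uy
o=[(316.7,192.6),(347.65,183.1),(363,226.5),(331.2,237.1)]
ux,uy=cl('tub T',T,o,54); print('now gp',np.array([488.5,-170.1])@ux,np.array([488.5,-170.1])@uy)
cl('tub S',S,[(298.3,237.2),(312.35,255.65),(268.4,269.1),(256.8,248.6)],54)
ux,uy=cl('lid T',T,[(239.7,193.3),(272.2,188),(279.9,232),(247,237.7)],21); print('grip gp',np.array([502.3,46.2])@ux,np.array([502.3,46.2])@uy)
cl('lid S',S,[(292.5,205.2),(300.1,220.4),(260.4,227.7),(255.1,212)],21)
E
```

```text
tub T from +x 433.4196731439436 |  from -y -279.4049319615686
tub T from -x 432.76575600287686 |  from +y -281.44210358438653
now gp 435.29364972237545 -279.43818370325454
tub S from +x 434.29172771911016 |  from -y -279.9508195236398
tub S from -x 435.79126441530195 |  from +y -283.1580033694107
lid T from +x 503.98064789950104 |  from -y -4.52456747605239
lid T from -x 503.19661675686126 |  from +y -4.640611985465959
grip gp 504.4049852296801 -3.916742964021215
lid S from +x 503.2674785404214 |  from -y -0.5102239542795246
lid S from -x 501.25520013850814 |  from +y -1.8856423489739669
```

```bash
python3 -m pendant '[[[0,0.0005,0.006],[0,0,-0.003],0],[[0,0.0005,0.009],[0,0,-0.003],0],[[0,0.0005,0.011],[0,0,-0.003],0],[[0,0.0005,0.011],[0,0,-0.003],0],[[0,0.0005,0.011],[0,0,-0.003],0]]'
python3 -c "
from w import *
chain([])"
```

```text
time: 10.05
tool_pos: [488.0, -169.5, 247.0]
tcp_rot: [-3.141, 0.0, -2.906]
contact_force: [1.3, -0.5, -1.4]
grip_width: 13.6
t 10.05 grasp [ 488.1 -169.5   88. ] rot [-180.     0.  -166.5] F [ 1.3 -0.5 -1.4] M [-0.1  -0.29  0.02] w 13.6 q [-0.48  0.51  1.75  0.    0.88 -2.29]
```

```bash
python3 -m pendant '[[[0,-0.001,0.002],[0,0,0],0],[[0,-0.001,0.004],[0,0,0],0],[[0,-0.001,0.006],[0,0,0],0],[[0,-0.001,0.006],[0,0,0],0],[[0,-0.001,0.006],[0,0,0],0]]'
python3 -c "
from w import *
chain([])"
```

```text
time: 10.47
tool_pos: [488.8, -170.6, 241.4]
tcp_rot: [-3.14, 0.003, -2.907]
contact_force: [6.3, -0.1, 0.8]
grip_width: 13.5
t 10.47 grasp [ 489.3 -170.7   82.4] rot [-179.9    0.2 -166.5] F [ 6.3 -0.1  0.8] M [ 0.11 -1.18  0.  ] w 13.5 q [-0.48  0.52  1.75  0.    0.87 -2.29]
```

```bash
python3 -m pendant '[[[-0.0015,0,0],[0,0,0],0],[[-0.0015,0,0.001],[0,0,0],0],[[-0.0015,0,0.002],[0,0,0],0],[[-0.0015,0,0.002],[0,0,0],0]]'
python3 -c "
from w import *
chain([])"
```

```text
time: 10.8
tool_pos: [489.4, -170.4, 241.2]
tcp_rot: [-3.14, 0.001, -2.906]
contact_force: [-5.0, 0.1, 20.3]
grip_width: 13.9
t 10.8 grasp [ 489.6 -170.6   82.2] rot [-179.9    0.  -166.5] F [-5.   0.1 20.3] M [ 0.06  0.54 -0.05] w 13.9 q [-0.48  0.52  1.75 -0.    0.87 -2.29]
```

```bash
python3 -m pendant '[[[0.0007,0,0],[0,0,0],0],[[0.0007,0,0],[0,0,0],0.034],[[0.0007,0,0],[0,0,0],0.034],[[0.0007,0,0],[0,0,0],0.034],[[0.0007,0,0],[0,0,0],0.034],[[0.0007,0,-0.04],[0,0,0],0.034],[[0.0007,0,-0.08],[0,0,0],0.034],[[0.0007,0,-0.12],[0,0,0],0.034],[[0.0007,0,-0.14],[0,0,0],0.034],[[0.0007,0,-0.14],[0,0,0],0.034]]'
python3 - <<'E'
from w import *
from h import *
c=np.array([434.7,304.7,127.4]);n=np.array([-.483,-.129,.866])
o=c-75*n;print('box origin',o.round(1))
chain([((450,150,260),195),(o+150*n,15,30,1),(o+89*n,15,30,1)])
snap('side','s5')
a=cv2.imread('pics/s5.png')[205:295,235:335]
b=cv2.imread('pics/s5.png')[125:200,215:295];t=cv2.imread('pics/top0.png')[195:280,115:205]
M=np.zeros((600,800,3),np.uint8)
def cr(im,k):
    o=cv2.resize(im,None,fx=k,fy=k,interpolation=cv2.INTER_CUBIC);return o
for o,x,y in((cr(a,3),0,0),(cr(b,5),390,0),(cr(t,3.8),0,275)): M[y:y+o.shape[0],x:x+o.shape[1]]=o[:600-y,:800-x]
cv2.imwrite('pics/p8.png',M)
E
```

```text
time: 11.63
tool_pos: [489.4, -170.5, 383.8]
tcp_rot: [-3.136, 0.006, -2.906]
contact_force: [-0.1, -1.8, 0.4]
grip_width: 34.1
box origin [470.9 314.4  62.4]
t 11.63 grasp [ 490.6 -171.1  224.8] rot [-179.7    0.4 -166.5] F [-0.1 -1.8  0.4] M [-0.06 -0.06 -0.02] w 34.1 q [-0.48  0.35  1.58 -0.    1.21 -2.29]
[-0.0366, 0.3207, -0.0368] [-0.0056, 0.0063, -0.0265] rows 7.8
[0.0917, 0.1534, 0.089] [-0.0, -0.5236, 0.0] rows 4.8
[0.0, -0.0, 0.061] [0.0, 0.0, 0.0] rows 1.5
```

View pics/p8.png

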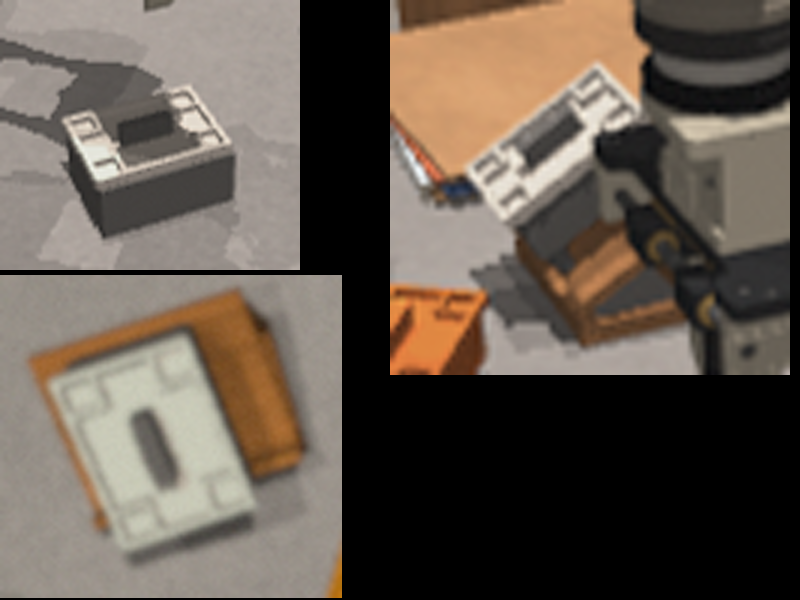

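The lid sits flush and level on the tub (left panel (150,150)), and the box on the rack is undisturbed. I'll refine the box pose.

```bash
python3 - <<'E'
from m import *
from w import chain
a=fit(cv2.imread('pics/top0.png'),[(127.3,221.7),(164.6,209.4),(181.9,254.5),(147,266.5)],3)
b=fit(cv2.imread('pics/side0.png'),[(256.5,138.3),(266.3,147),(240.2,170.2),(230.4,159.3)],2.5)
print(a.round(1).tolist(),b.round(1).tolist())
P=[];E=[]
for u,v in zip(a,b):
    p,e=tri(T,u,S,v);P.append(p);E.append(e)
P=np.array(P);print(P.round(1).tolist(),np.round(E,1),P.mean(0).round(1),np.linalg.norm(np.diff(P,axis=0,append=P[:1]),axis=1).round(1))
# top-camera only: intersect rays with plane of known tilt through rim height: rim plane normal n(yaw), passing 75 above board (board surface 65mm at rack origin)
for c,o,nm in((T,a,'T'),(S,b,'S')):
  for yaw in(15,16,17):
    y=np.radians(yaw);n=np.array([-.5*np.cos(y),-.5*np.sin(y),.866]);c0=P.mean(0)
    Q=[]
    for u in o:
        q,d=ray(c,u);Q.append(q+d*((c0-q)@n)/(d@n))
    Q=np.array(Q);ax=Q[0]+Q[1]-Q[2]-Q[3];ay=Q[0]+Q[3]-Q[1]-Q[2]
    print(nm,yaw,Q.mean(0).round(1),np.degrees(np.arctan2(ax[1],ax[0])).round(1),(np.degrees(np.arctan2(ay[1],ay[0]))-90).round(1),np.linalg.norm(np.diff(Q,axis=0,append=Q[:1]),axis=1).round(1))
E
```

```text
[[126.80000305175781, 222.0], [164.0, 209.60000610351562], [182.5, 255.39999389648438], [146.89999389648438, 267.3999938964844]] [[255.8000030517578, 138.3000030517578], [264.3999938964844, 147.10000610351562], [239.89999389648438, 171.5], [230.0, 159.60000610351562]]
[[472.7, 365.5, 158.3], [494.8, 273.3, 162.5], [395.1, 248.5, 87.7], [367.9, 337.9, 93.6]] [6.9 8.4 6.2 0. ] [432.6 306.3 125.5] [ 94.8 127.1  93.6 126.3]
T 15 [433.8 306.2 126.2] 14.4 14.6 [ 94.  129.5  93.7 129.2]
T 16 [433.8 306.2 126.2] 14.4 14.7 [ 93.9 129.5  93.6 129.1]
T 17 [433.9 306.2 126.2] 14.4 14.8 [ 93.7 129.6  93.4 129.1]
S 15 [431.8 307.  125.2] 23.4 15.7 [ 86.4 123.  106.9 123.5]
S 16 [431.8 306.9 125.2] 23.3 16.0 [ 85.2 123.  105.3 123.4]
S 17 [431.8 306.9 125.2] 23.2 16.2 [ 83.9 123.  103.8 123.4]
```

```bash
python3 -m pendant '[[[-0.0366,0.3207,-0.0368],[0,0,-0.026],0.034],[[-0.0366,0.3207,-0.0368],[0,0,-0.026],0.034],[[-0.0366,0.3207,-0.0368],[0,0,-0.026],0.034],[[-0.0366,0.3207,-0.0368],[0,0,-0.026],0.034],[[-0.0366,0.3207,-0.0368],[0,0,-0.026],0.034],[[-0.0366,0.3207,-0.0368],[0,0,-0.026],0.034],[[-0.0366,0.3207,-0.0368],[0,0,-0.026],0.034],[[-0.0366,0.3207,-0.0368],[0,0,-0.026],0.034],[[-0.0366,0.3207,-0.0368],[0,0,-0.026],0.034],[[-0.0366,0.3207,-0.0368],[0,0,-0.026],0.034]]'
```

```text
time: 12.62
tool_pos: [449.1, 151.7, 414.2]
tcp_rot: [3.141, -0.004, -2.876]
contact_force: [-0.8, 0.4, -0.3]
grip_width: 34.0
```

```bash
python3 - <<'E'
from w import *
c=np.array([434.5,305.8,127]);y=np.radians(14.7);n=np.array([-.5*np.cos(y),-.5*np.sin(y),.866])
chain([(c+75*n,14.7,30,1),(c+16*n,14.7,30,1)])
E
```

```text
t 12.62 grasp [448.5 151.6 255.2] rot [ 180.    -0.2 -164.8] F [-0.8  0.4 -0.3] M [ 0.05  0.03 -0.  ] w 34.0 q [ 0.16  0.24  1.64 -0.    1.26 -1.67]
[0.0904, 0.1535, 0.0849] [0.0024, -0.5271, 0.0083] rows 4.7
[-0.0, -0.0, 0.059] [0.0, 0.0, 0.0] rows 1.4
```

```bash
python3 -m pendant '[[[0.0904,0.1535,0.0849],[0.002,-0.527,0.008],0.034],[[0.0904,0.1535,0.0849],[0.002,-0.527,0.008],0.034],[[0.0904,0.1535,0.0849],[0.002,-0.527,0.008],0.034],[[0.0904,0.1535,0.0849],[0.002,-0.527,0.008],0.034],[[0.0904,0.1535,0.0849],[0.002,-0.527,0.008],0.034],[[0.0904,0.1535,0.0849],[0.002,-0.527,0.008],0.034],[[0.0904,0.1535,0.0849],[0.002,-0.527,0.008],0.034],[[0.0904,0.1535,0.0849],[0.002,-0.527,0.008],0.034]]'
python3 - <<'E'
from w import *
from h import *
c=np.array([434.5,305.8,127]);y=np.radians(14.7);n=np.array([-.5*np.cos(y),-.5*np.sin(y),.866])
chain([(c+40*n,14.7,30,1),(c+16*n,14.7,30,1)])
S=snap('side','s6');print(proj(S,[c,c+13*n,c+75*n]).round(1))
a=cv2.imread('pics/s6.png')[90:210,200:320]
cv2.imwrite('pics/p9.png',cv2.resize(a,None,fx=4.5,fy=4.5,interpolation=cv2.INTER_CUBIC))
E
```

```text
time: 13.28
tool_pos: [322.5, 274.6, 329.9]
tcp_rot: [-3.139, 0.524, -2.887]
contact_force: [-0.2, 0.8, 0.1]
grip_width: 34.0
t 13.28 grasp [399.5 294.3 192.2] rot [-179.9   30.  -165.4] F [-0.2  0.8  0.1] M [-0.03  0.32 -0.01] w 34.0 q [ 0.58  0.17  2.07 -0.39  0.43 -0.93]
[0.0008, 0.0019, 0.0348] [-0.0029, -0.0001, -0.0014] rows 0.8
[-0.0, -0.0, 0.024] [0.0, 0.0, 0.0] rows 0.6
[[248.2 153.5]
 [246.2 151. ]
 [236.6 138.5]]
```

View pics/p9.png

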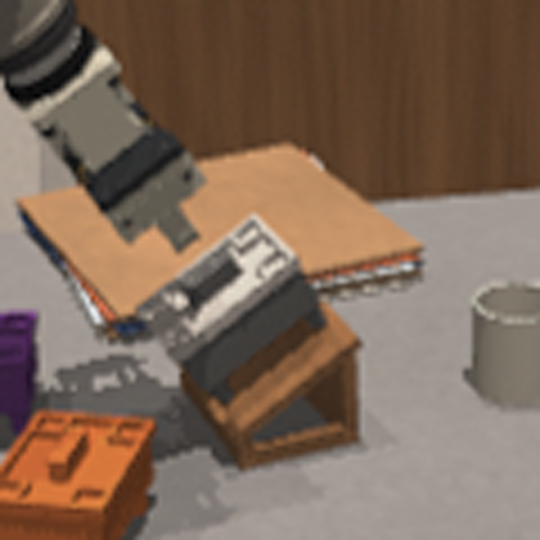

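The gripper is aligned with the box's normal: the fingertip at crop (180,245) points at the bar at (215,282).

```bash
python3 -m pendant '[[[0.001,0.002,0.03],[-0.003,0,0],0.034],[[0.001,0.002,0.045],[-0.003,0,0],0.034],[[0.001,0.002,0.058],[-0.003,0,0],0.034],[[0.001,0.002,0.058],[-0.003,0,0],0.034],[[0.001,0.002,0.058],[-0.003,0,0],0.034]]'
python3 -c "
from w import *
chain([])"
python3 -m pendant '[[[0,0,0],[0,0,0],0],[[0,0,0],[0,0,0],0],[[0,0,0],[0,0,0],0],[[0,0,0],[0,0,0],0],[[0,0,0],[0,0,0],0],[[0,0,0],[0,0,0],0]]'
python3 - <<'E'
from w import *
c=np.array([434.5,305.8,127]);y=np.radians(14.7);n=np.array([-.5*np.cos(y),-.5*np.sin(y),.866])
chain([]);g,R=cur();print('along n above rim',(g-c)@n)
E
```

```text
time: 13.75
tool_pos: [351.2, 283.1, 280.4]
tcp_rot: [3.139, 0.527, -2.891]
contact_force: [0.6, -1.3, 0.7]
grip_width: 34.2
t 13.75 grasp [428.5 303.2 143. ] rot [ 179.9   30.2 -165.7] F [ 0.6 -1.3  0.7] M [-0.08  0.34  0.04] w 34.2 q [ 0.55  0.3   2.07 -0.52  0.3  -0.8 ]
time: 14.25
tool_pos: [349.8, 284.1, 280.6]
tcp_rot: [3.139, 0.527, -2.888]
contact_force: [1.9, -2.4, 0.5]
grip_width: 13.4
t 14.25 grasp [427.1 304.6 143.2] rot [ 179.8   30.2 -165.5] F [ 1.9 -2.4  0.5] M [-0.44 -0.02 -0.13] w 13.4 q [ 0.56  0.3   2.07 -0.53  0.3  -0.8 ]
along n above rim 17.719300189210134
```

```bash
python3 -m pendant '[[[0,0,-0.02],[0,0,0],0],[[0,0,-0.04],[0,0,0],0],[[0,0,-0.06],[0,0,0],0],[[0,0,-0.06],[0,0,0],0],[[0,0,-0.06],[0,0,0],0]]'
python3 - <<'E'
from w import *
chain([((430,270,255),14.7,0,1),((489.5,-171,255),13.5,0,1),((489.5,-171,175),13.5,0,1)])
E
```

```text
time: 14.67
tool_pos: [320.1, 276.5, 332.4]
tcp_rot: [3.138, 0.528, -2.889]
contact_force: [-0.6, 0.5, -2.9]
grip_width: 13.8
t 14.67 grasp [397.5 297.1 195.1] rot [ 179.8   30.3 -165.5] F [-0.6  0.5 -2.9] M [-0.12  0.57  0.07] w 13.8 q [ 0.58  0.16  2.07 -0.39  0.44 -0.93]
[-0.1317, -0.0337, -0.0178] [0.0028, 0.5281, -0.0025] rows 4.2
[0.0544, -0.4417, -0.0] [0.0, -0.0, 0.0209] rows 10.7
[0.0, -0.0, 0.08] [0.0, 0.0, 0.0] rows 1.9
```

```bash
python3 -m pendant '[[[-0.033,-0.008,-0.0045],[0,0.09,0],0],[[-0.06,-0.015,-0.009],[0,0.18,0],0],[[-0.09,-0.023,-0.013],[0,0.27,0],0],[[-0.11,-0.028,-0.016],[0,0.36,0],0],[[-0.1317,-0.0337,-0.0178],[0.0028,0.45,-0.0025],0],[[-0.1317,-0.0337,-0.0178],[0.0028,0.528,-0.0025],0],[[-0.1317,-0.0337,-0.0178],[0.0028,0.528,-0.0025],0],[[-0.1317,-0.0337,-0.0178],[0.0028,0.528,-0.0025],0]]'
python3 -m pendant '[[[0.002,-0.016,0],[0,0,0.002],0],[[0.006,-0.045,0],[0,0,0.004],0],[[0.01,-0.08,0],[0,0,0.006],0],[[0.0145,-0.115,0],[0,0,0.008],0],[[0.0185,-0.15,0],[0,0,0.01],0],[[0.023,-0.185,0],[0,0,0.01],0],[[0.027,-0.22,0],[0,0,0.01],0],[[0.031,-0.255,0],[0,0,0.01],0],[[0.036,-0.29,0],[0,0,0.01],0],[[0.04,-0.325,0],[0,0,0.01],0]]'
python3 -m pendant '[[[0.0037,-0.03,0],[0,0,0.004],0],[[0.0074,-0.06,0],[0,0,0.01],0],[[0.01,-0.085,0],[0,0,0.01],0],[[0.0125,-0.103,0],[0,0,0.01],0],[[0.0138,-0.113,0],[0,0,0.01],0],[[0.0142,-0.116,0],[0,0,0.01],0],[[0.0142,-0.116,0],[0,0,0.01],0]]'
python3 - <<'E'
from w import *
chain([((489.5,-171,180),13.5,0,1)])
E
```

```text
time: 15.33
tool_pos: [431.1, 269.9, 411.6]
tcp_rot: [-3.14, -0.002, -2.886]
contact_force: [0.0, -0.1, -2.6]
grip_width: 13.6
time: 16.17
tool_pos: [473.4, -55.7, 413.0]
tcp_rot: [-3.14, -0.0, -2.895]
contact_force: [1.2, 0.1, -2.4]
grip_width: 13.5
time: 16.75
tool_pos: [488.4, -170.3, 413.3]
tcp_rot: [-3.141, -0.001, -2.906]
contact_force: [0.5, 0.6, -2.8]
grip_width: 14.0
t 16.75 grasp [ 488.2 -170.4  254.3] rot [-1.800e+02 -1.000e-01 -1.665e+02] F [ 0.5  0.6 -2.8] M [ 0.06  0.02 -0.03] w 14.0 q [-0.48  0.32  1.53 -0.    1.29 -2.29]
[-0.001, -0.0009, 0.0743] [-0.0003, -0.0013, 0.0001] rows 1.8
```

```bash
python3 -m pendant '[[[-0.001,-0.0009,0.03],[0,0,0],0],[[-0.001,-0.0009,0.06],[0,0,0],0],[[-0.001,-0.0009,0.08],[0,0,0],0],[[-0.001,-0.0009,0.09],[0,0,0],0],[[-0.001,-0.0009,0.09],[0,0,0],0],[[-0.001,-0.0009,0.09],[0,0,0],0]]'
python3 - <<'E'
from w import *
from h import *
chain([])
snap('side','s7')
a=cv2.imread('pics/s7.png')[195:290,245:325]
cv2.imwrite('pics/p10.png',cv2.resize(a,None,fx=6.3,fy=6.3,interpolation=cv2.INTER_CUBIC))
E
```

```text
time: 17.25
tool_pos: [490.0, -170.5, 324.5]
tcp_rot: [-3.141, -0.001, -2.904]
contact_force: [0.5, 0.5, -2.7]
grip_width: 13.4
t 17.25 grasp [ 489.9 -170.6  165.5] rot [-180.    -0.  -166.4] F [ 0.5  0.5 -2.7] M [ 0.02 -0.05  0.04] w 13.4 q [-0.48  0.41  1.66 -0.    1.07 -2.29]
```

View pics/p10.png

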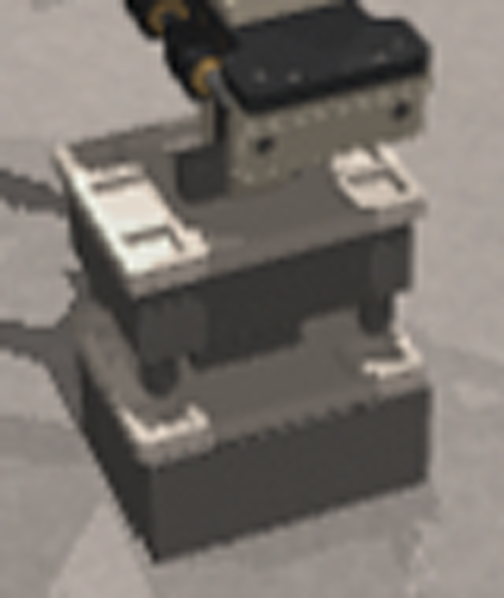

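```bash
python3 - <<'E'
from m import *
f=lambda u,v:(245+(u+.5)/6.3-.5,195+(v+.5)/6.3-.5)
A=[onz(S,f(*p),147.8) for p in((128,277),(428,205))]; B=[onz(S,f(*p),65) for p in((147,447),(431,366))]
print(np.round(A,1).tolist());print(np.round(B,1).tolist());print(np.round(np.array(A)-B,1))
E
```

```text
[[435.1, -224.8, 147.8], [558.5, -199.8, 147.8]]
[[438.4, -229.7, 65.0], [561.3, -200.8, 65.0]]
[[-3.2  4.9 82.8]
 [-2.8  0.9 82.8]]
```

```bash
python3 -m pendant '[[[-0.0022,-0.0015,0],[0,0,0],0],[[-0.0022,-0.0015,0.004],[0,0,0],0],[[-0.0022,-0.0015,0.008],[0,0,0],0],[[-0.0022,-0.0015,0.011],[0,0,0],0],[[-0.0022,-0.0015,0.011],[0,0,0],0]]'
python3 -c "
from w import *
chain([])"
```

```text
time: 17.82
tool_pos: [491.9, -172.1, 312.1]
tcp_rot: [3.141, -0.002, -2.906]
contact_force: [-0.9, -0.2, -3.3]
grip_width: 13.7
t 17.82 grasp [ 491.6 -172.1  153.1] rot [ 1.800e+02 -1.000e-01 -1.665e+02] F [-0.9 -0.2 -3.3] M [ 0.07  0.05 -0.02] w 13.7 q [-0.48  0.43  1.67 -0.    1.05 -2.29]
```

```bash
python3 -m pendant '[[[0,0,0.001],[0,0,0],0],[[0,0,0.002],[0,0,0],0],[[0,0,0.003],[0,0,0],0],[[0,0,0.003],[0,0,0],0]]'
python3 -c "
from w import *
chain([])"
```

```text
time: 18.15
tool_pos: [492.2, -172.1, 309.9]
tcp_rot: [-3.141, -0.001, -2.905]
contact_force: [-0.8, -0.2, -2.7]
grip_width: 14.0
t 18.15 grasp [ 492.  -172.2  150.9] rot [-1.800e+02 -1.000e-01 -1.665e+02] F [-0.8 -0.2 -2.7] M [ 0.08 -0.    0.01] w 14.0 q [-0.48  0.43  1.67 -0.    1.04 -2.29]
```

```bash
python3 -m pendant '[[[0,0,0.0007],[0,0,0],0],[[0,0,0.0014],[0,0,0],0],[[0,0,0.002],[0,0,0],0],[[0,0,0.002],[0,0,0],0]]'
python3 -c "
from w import *
chain([])"
```

```text
time: 18.48
tool_pos: [492.1, -172.1, 307.9]
tcp_rot: [-3.141, -0.001, -2.905]
contact_force: [-0.3, -0.3, -2.2]
grip_width: 13.6
t 18.48 grasp [ 492.  -172.2  148.9] rot [-1.800e+02 -1.000e-01 -1.665e+02] F [-0.3 -0.3 -2.2] M [ 0.05  0.02 -0.07] w 13.6 q [-0.48  0.44  1.67 -0.    1.03 -2.29]
```

```bash
python3 -m pendant '[[[0,0,0.0007],[0,0,0],0],[[0,0,0.0014],[0,0,0],0],[[0,0,0.002],[0,0,0],0],[[0,0,0.002],[0,0,0],0]]'
python3 - <<'E'
from w import *
from h import *
chain([])
snap('side','s8')
E
```

```text
time: 18.82
tool_pos: [492.2, -172.1, 305.9]
tcp_rot: [-3.141, -0.001, -2.905]
contact_force: [-0.7, -0.3, -3.2]
grip_width: 14.0
t 18.82 grasp [ 492.  -172.2  146.9] rot [-1.800e+02 -1.000e-01 -1.665e+02] F [-0.7 -0.3 -3.2] M [ 0.1   0.   -0.01] w 14.0 q [-0.48  0.44  1.67 -0.    1.03 -2.29]
```

```bash
python3 -m pendant '[[[0,0,0.0007],[0,0,0],0],[[0,0,0.0014],[0,0,0],0],[[0,0,0.002],[0,0,0],0],[[0,0,0.002],[0,0,0],0]]'
python3 - <<'E'
from w import *
from h import *
chain([])
snap('side','s9')
a=cv2.imread('pics/s9.png')[195:290,245:325]
cv2.imwrite('pics/p11.png',cv2.resize(a,None,fx=6.3,fy=6.3,interpolation=cv2.INTER_CUBIC))
E
```

```text
time: 19.2
tool_pos: [492.2, -172.1, 305.4]
tcp_rot: [-3.14, 0.0, -2.905]
contact_force: [-2.5, 3.0, 8.3]
grip_width: 13.6
t 19.2 grasp [ 492.2 -172.3  146.4] rot [-179.9    0.  -166.5] F [-2.5  3.   8.3] M [ 0.4   0.6  -0.05] w 13.6 q [-0.48  0.44  1.68 -0.    1.03 -2.29]
```

View pics/p11.png

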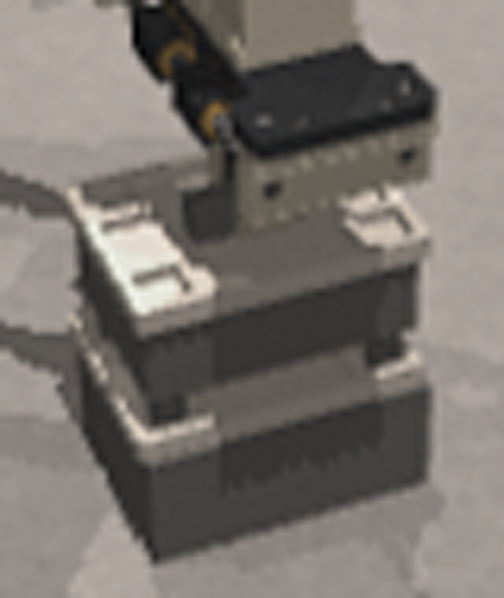

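Contact came at the height expected for home. The feet show about 17 mm between the lid rim and the box body (crop (165,400) and (390,350)). I'll release and retreat.

```bash
python3 -m pendant '[[[0,0,-0.001],[0,0,0],0],[[0,0,-0.001],[0,0,0],0.034],[[0,0,-0.001],[0,0,0],0.034],[[0,0,-0.001],[0,0,0],0.034],[[0,0,-0.001],[0,0,0],0.034],[[0,0,-0.03],[0,0,0],0.034],[[0,0,-0.07],[0,0,0],0.034],[[0,0,-0.11],[0,0,0],0.034],[[0,0,-0.15],[0,0,0],0.034],[[0,0,-0.15],[0,0,0],0.034]]'
python3 -m pendant '[[[-0.03,0.2,0],[0,0,0],0.034],[[-0.03,0.2,0],[0,0,0],0.034],[[-0.03,0.2,0],[0,0,0],0.034],[[-0.03,0.2,0],[0,0,0],0.034],[[-0.03,0.2,0],[0,0,0],0.034],[[-0.03,0.2,0],[0,0,0],0.034],[[-0.03,0.2,0],[0,0,0],0.034],[[-0.03,0.2,0],[0,0,0],0.034]]'
python3 - <<'E'
from w import *
from h import *
chain([])
S=snap('side','s10');T=snap('top','t10')
a=cv2.imread('pics/s10.png')[195:290,240:340];b=cv2.imread('pics/t10.png')[90:270,220:400]
M=np.zeros((500,800,3),np.uint8)
for k,im,x in((4.2,a,0),(2.1,b,421)):
    o=cv2.resize(im,None,fx=k,fy=k,interpolation=cv2.INTER_CUBIC);M[:o.shape[0],x:x+o.shape[1]]=o[:,:800-x]
cv2.imwrite('pics/p12.png',M)
E
```

```text
time: 20.08
tool_pos: [492.9, -172.3, 462.2]
tcp_rot: [-3.131, 0.01, -2.905]
contact_force: [0.0, -0.9, 0.5]
grip_width: 33.9
time: 20.75
tool_pos: [474.8, 29.3, 453.8]
tcp_rot: [-3.141, -0.001, -2.905]
contact_force: [-0.2, -1.2, -0.3]
grip_width: 33.9
t 20.75 grasp [474.7  29.1 294.8] rot [-1.799e+02 -1.000e-01 -1.664e+02] F [-0.2 -1.2 -0.3] M [ 0.05  0.05 -0.01] w 33.9 q [-0.1   0.21  1.56 -0.    1.36 -1.91]
```

View pics/p12.png

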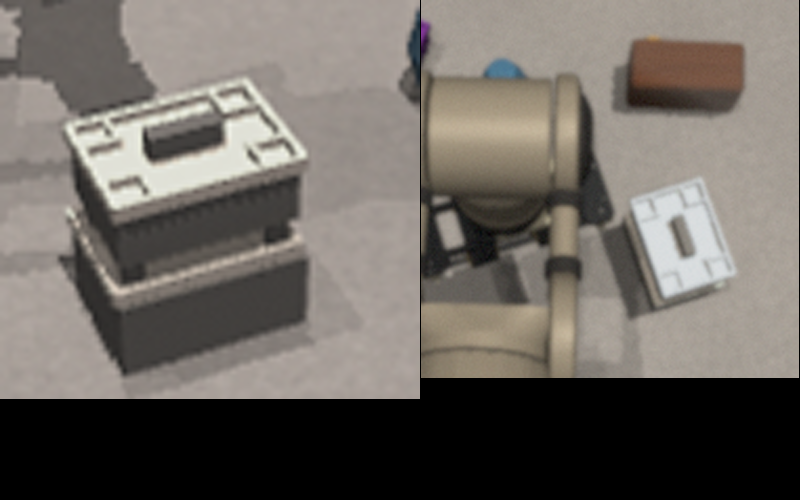

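The stack stands level: box top at side crop (185,140), feet at (130,272) and (275,237), lid flush on the tub. One numeric height and level check, plus the bystanders, then I'll hand in.

```bash
python3 - <<'E'
from m import *
f=lambda u,v:(240+(u+.5)/4.2-.5,195+(v+.5)/4.2-.5); g=lambda u,v:(220+(u-421+.5)/2.1-.5,90+(v+.5)/2.1-.5)
b=fit(cv2.imread('pics/s10.png'),[f(247,80),f(306,158),f(113,216),f(65,130)],2.5)
a=fit(cv2.imread('pics/t10.png'),[g(629,199),g(704,180),g(735,272),g(660,298)],2.5)
R=[tri(T,u,S,v) for u,v in zip(a,b)];P=np.array([r[0] for r in R])
print(P.round(1).tolist(),'ctr',P.mean(0).round(1),'miss',np.round([r[1] for r in R],1),np.linalg.norm(np.diff(P,axis=0,append=P[:1]),axis=1).round(1))
d=cv2.absdiff(cv2.imread('pics/side0.png'),cv2.imread('pics/s10.png')).max(2)
for n,(x,y,w,h) in dict(radio=(362,235,30,45),vase=(340,190,18,28),mug=(306,155,20,22)).items(): print(n,'mean diff',d[y:y+h,x:x+w].mean().round(1))
from plant import close_job
if abs(P[:,2].mean()-133)<7: print(close_job())
E
```

```text
[[542.5, -113.8, 128.6], [557.6, -204.5, 135.6], [438.6, -233.0, 134.7], [415.7, -141.3, 136.1]] ctr [ 488.6 -173.1  133.8] miss [0.7 5.6 3.7 1.1] [ 92.2 122.4  94.4 130. ]
radio mean diff 2.9
vase mean diff 2.9
mug mean diff 4.0
the job is handed in; nothing more can be done
None
```

The stack is packed and handed in at about 21 s of robot time. The carton lies flat in the tub, the lid is home on the tub, and the footed box stands on the lid. I left the orange and purple look-alikes alone.

**Last checks**
- **Lid:** it met resistance (20 N) at grasp height 82.2 mm, against 82.3 mm predicted for home.
- **Box height and position:** after release, its top measured 133.8 mm on average, against 133 mm expected. Its centre was about (489, -173), over the tub, which I had measured at about (488, -172).
- **Level:** the box looks level in both pictures. The four measured corner heights ranged from 129 to 136 mm, with the camera rays missing each other by up to 5.6 mm. I read that spread as measurement noise, but it doesn't prove the box is level by itself.
- **Bystanders:** the radio, vase and mug look unchanged from the first side picture.

**What disagreed**
- The two cameras differed by 2–4 mm on the tub and lid positions. The lid needed a 1.5 mm sideways correction by force before it dropped fully home.
- The box touched down about 4 mm lower than I had estimated. My estimate of where the gripper held it was off by that much; the grasp itself was fine.

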